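# Park the rolling pin on its cork strip

### The arm

A 6-joint arm with a two-finger parallel gripper is mounted at the origin on the work surface. World frame = base frame: x ahead of the robot, y to its left, z up, the work surface at z = 0. Lengths are in m, angles in rad, forces in N, time in s.
With the tool pointing down it reaches from about 0.375 to 0.925 m from the base axis. Payload 5.7 kg.
Tool frame: the origin (TCP) lies midway between the tips of the shut fingers; the grasp point (between the pads) lies 19 mm behind it; z points along the fingers, x is the direction in which the jaws open and shut, and the axes are right-handed (so a half turn about z gives the same grasp; the last joint's range is limited). The gripper opens to 88 mm and grips with 3 to 60 N. Pads are 20 mm wide; open, the fingers measure 115 mm over their backs; the gripper's body (75 mm by 178 mm) begins 61 mm behind the grasp point.
Start: joints at [1.135, 0.359, 1.51, -0, 1.272, -0.115], TCP at [0.189, 0.569, 0.223] pointing down, gripper open.
Joint ranges: [-2.97, 2.97], [-1.01, 2.36], [0.21, 2.38], [-0.96, 4.11], [0.2, 2.71], [-2.98, 2.98]. Speed limits (rad/s): [2.39, 2.39, 3.14, 3.14, 3.14, 3.14].

### API

Orientations are given as a unit quaternion [x, y, z, w].
In Python, from bench import move_ptp, servo_line, goto_joints, move_gripper, sleep, inverse_kinematics, capture, PlanningError, close_job, spot_in, silhouettes, current_clock, current_joint_pos, current_qvel, current_joint_torque, current_position, current_orientation, current_force, current_torque, current_finger_gap gives the robot as it stands. Calls block until the motion is done:
- move_ptp(position, orientation): joint-space move of the TCP to a pose.
- servo_line(position, orientation=None, rate=0.15, contact_N=None): straight line of the TCP; orientation=None keeps the orientation; rate is the mean speed in m/s. With contact_N (N) it stops when the force on the tool has changed by that much, and returns True; else False.
- goto_joints(angles): joint-space move.
- move_gripper(opening): finger opening in m; the grip force is fixed at half the most; returns when the fingers have stopped.
- sleep(seconds).
- inverse_kinematics(position, orientation): joint angles nearest the present ones, or None.
- capture(name): name is "scene" or "top" or "wrist"; returns a dict with "image" (400x640x3 uint8, blue, green, red), "range_z" (400x640 float32, m along the optical axis (not along the pixel's ray), 0 where there is no reading), "intrinsics" (3x3 intrinsics, pixels), "k1" (the pictures are not rectified: a ray, as slopes to the right and down, at radius r is drawn at 1 + k1 r^2 times it, then the intrinsics apply), "R" (3x3) and "t" (3): a world point X has camera coordinates R X + t. Camera axes: x right, y down, z forward; pixel columns grow to the right and rows downward; lengths in m; the calibration is good to about 2 mm. A picture is of the moment at which its call begins.
A pose or a line that the arm cannot do raises PlanningError and nothing moves.
- close_job(): hands the job in, once; it reports no verdict.
Trained networks look in the newest picture that a camera, given by its name, has taken for a name from the list of things; names that differ only in an ending like _2 or _b are one class to them, and where a whole thing is asked for, a point or a joint stands for the part that bears it (a point fixed in the world has none). Each returns a list of dicts, best first, with "conf" (0 to 1); they miss things now and then, are a little off and sometimes report something else, mostly with a low value. They report only what shows in the picture. A call takes as long as a camera call. They do not tell look-alikes from the thing itself.
- spot_in(camera, query): "xy" ([column, row] in pixels, amid what is visible of it).
- silhouettes(camera, query): "region" (400x640 bool, what is visible of it) and "xy" ([column, row] in pixels, amid what is visible of it).
Readings, each from a call of its own:
- current_clock(): time.
- current_joint_pos(): joint angles.
- current_qvel(): joint speeds.
- current_joint_torque(): joint torques, N m.
- current_position(): TCP position.
- current_orientation(): TCP orientation.
- current_force(): force on the tool from outside, world axes, zero at the start.
- current_torque(): the same for the moment, N m.
- current_finger_gap(): finger opening in m.
Only numpy, scipy, OpenCV 4.12 (cv2) and the standard library are available. Lean on these libraries where they do the work, as an engineer would, in place of code of your own. Each camera call takes 0.05 s, during which the arm holds its last target. There are 200 camera calls.

### The job

Roll the wooden rolling pin across the marble slab, gently pushing its top half with the fingertips, until it lies still along the middle of the cork strip. Do not grip it, lift it or push it from below its middle, and leave the jars and everything else on the windowsill where they are.

Things in the scene. Friction and masses are not known exactly. Their poses are not given: they have to be found in the camera images.
- pin: straight wooden rolling pin lying on the slab: cylinder of diameter 50, 240 long with hemispherical ends (190 straight), about 0.35 kg, a thin dark groove near each end. Origin at its centre, 25 above the slab's top; x runs along the pin, y and z turn as it rolls. Let go at 0.1 m/s it runs on some 10 mm and stops. Fingertips grip well enough to roll it by dragging its top
- strip: cork strip, the pin's resting place: flat brown rectangle 250 long (its x), 80 wide (its y), 1 thick, on the slab, nearly parallel to the pin, too thin and soft to hinder rolling. Its middle line starts 100 to 180 from the pin's, to the left or right. Origin at the centre of its underside, on the slab's top
- slab: fixed marble pastry slab, 270 (its x axis) by 560 (its y axis), 16 thick, lying on the windowsill. Origin at the centre of its underside, z up. The pin rolls along the slab's y axis
- jar_a: hexagonal glass jar with a black cap, 65 across, 86 high, standing at the left (+y) end of the slab. Origin at the centre of its underside
- jar_b: another such jar, at the right (-y) end of the slab
- crock_lid: brown stoneware crock lid with a knob, diameter 160, 53 high, on the sill to the left of the slab. Origin at the centre of its underside
- dipper: wooden honey dipper, 160 long, lying on the sill beyond the slab
- bowl: white bowl, diameter 120, 55 high, on the sill to the right of the slab. Origin at the centre of its underside
- mug: blue mug, diameter 80, 90 high, on the sill beyond the slab. Origin at the centre of its underside
Mind the look-alikes: they are no part of the job. What is shaped like the pin but green or yellow is not meant.

How it is judged:
By the outcome, as a careful person would: the job done as asked, in the order asked, and still so for the second after the job is handed in, with the robot touching nothing.
It also fails if it takes over 58 s, if anything falls off the work surface, if the arm or the gripper's body presses on something with over 40 N, if the wrist force passes 120 N, or if a joint passes its speed limit or range.

## Working session

There is one attempt and no reset: what is moved stays moved. The work goes in short steps, each a Python script; the robot and the scene stay as the last script left them, time stands still between calls to the robot, and variables do not carry over. Pictures are saved under pics/ and viewed, about 8 in all and at most 12, crops included, and the job is handed in when it is done.

```bash
ls; mkdir -p pics; cat > h.py <<'E'
import numpy as np, cv2
from bench import *
def world(c, mask):
    """world points of masked pixels with depth"""
    K=np.array(c["intrinsics"]);k1=c["k1"];R=np.array(c["R"]);t=np.array(c["t"])
    v,u=np.nonzero(mask&(c["range_z"]>0))
    z=c["range_z"][v,u]
    p=cv2.undistortPoints(np.stack([u,v],1).astype(np.float64)[:,None],K,np.array([k1,0,0,0,0.]))[:,0]
    P=np.c_[p*z[:,None],z]
    return (P-t)@R
E
python3 - <<'E'
from h import *
for n in ("top","scene"):
    c=capture(n); cv2.imwrite(f"pics/{n}0.png",c["image"])
    for q in ("pin","strip","slab","jar_a"):
        for s in silhouettes(n,q)[:4]:
            P=world(c,s["region"]); 
            if len(P)<5: continue
            m=np.median(P,0); C=np.cov((P[:,:2]).T); w,V=np.linalg.eigh(C)
            col=np.median(c["image"][s["region"]],0)
            print(n,q,round(s["conf"],2),np.round(s["xy"]),len(P),"med",m.round(3),"mean",P.mean(0).round(3),"zmax",np.percentile(P[:,2],98).round(3),"ax",V[:,1].round(3),"len",np.sqrt(12*w).round(3),col)
print(current_clock(),current_orientation())
E
```

```text
pics
top pin 0.87 [401. 277.] 1082 med [ 0.227 -0.242  0.046] mean [ 0.23  -0.242  0.043] zmax 0.055 ax [-0.915  0.404] len [0.049 0.225] [ 10. 125. 146.]
top pin 0.79 [235. 118.] 924 med [0.775 0.308 0.045] mean [0.776 0.308 0.043] zmax 0.055 ax [-0.834 -0.552] len [0.049 0.223] [ 10. 125. 147.]
top pin 0.77 [316. 190.] 907 med [0.508 0.029 0.062] mean [0.509 0.03  0.062] zmax 0.071 ax [-0.999 -0.049] len [0.045 0.22 ] [ 42.  69. 106.]
top pin 0.6 [233. 288.] 1120 med [0.198 0.306 0.046] mean [0.197 0.306 0.042] zmax 0.055 ax [-0.143  0.99 ] len [0.052 0.226] [36. 72. 23.]
top strip 0.75 [360. 187.] 1690 med [ 0.521 -0.112  0.017] mean [ 0.52  -0.112  0.017] zmax 0.025 ax [-0.998 -0.065] len [0.08  0.249] [ 66. 100. 133.]
top slab 0.85 [337. 196.] 9500 med [ 0.509 -0.042  0.016] mean [ 0.508 -0.057  0.016] zmax 0.024 ax [-0.039  0.999] len [0.278 0.598] [144. 142. 147.]
top slab 0.23 [177. 198.] 1633 med [0.482 0.51  0.019] mean [0.482 0.513 0.02 ] zmax 0.052 ax [-0.926 -0.378] len [0.134 0.137] [30. 46. 71.]
top jar_a 0.59 [413. 164.] 294 med [ 0.593 -0.283  0.099] mean [ 0.594 -0.
[... 765 characters left out ...]
 [0.048 0.232] [ 23. 103. 120.]
scene strip 0.67 [296. 230.] 1710 med [ 0.533 -0.113  0.018] mean [ 0.529 -0.113  0.018] zmax 0.023 ax [-0.997 -0.071] len [0.077 0.249] [ 56.  82. 108.]
scene slab 0.82 [307. 226.] 9258 med [ 0.531 -0.065  0.017] mean [ 0.529 -0.079  0.016] zmax 0.022 ax [-0.014  1.   ] len [0.286 0.585] [117. 115. 117.]
scene jar_a 0.89 [248. 265.] 614 med [ 0.619 -0.292  0.083] mean [ 0.615 -0.291  0.077] zmax 0.105 ax [0.225 0.974] len [0.051 0.056] [62. 61. 57.]
scene jar_a 0.67 [373. 179.] 512 med [0.495 0.163 0.081] mean [0.49  0.167 0.072] zmax 0.107 ax [-0.784  0.62 ] len [0.057 0.085] [65. 64. 59.]
0.5 [ 8.10955793e-01  5.85107422e-01 -7.17697562e-05  4.53706574e-05]
```

View pics/top0.png

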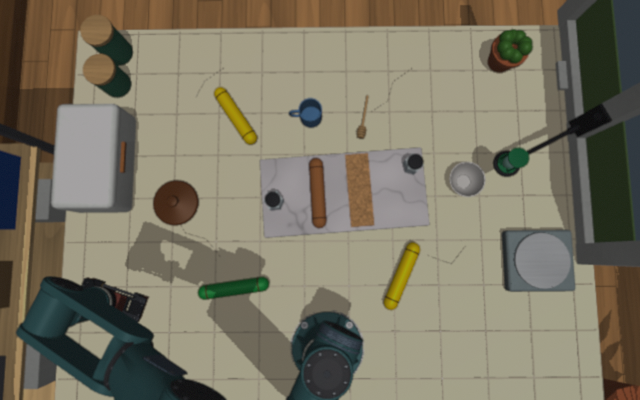

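View pics/scene0.png

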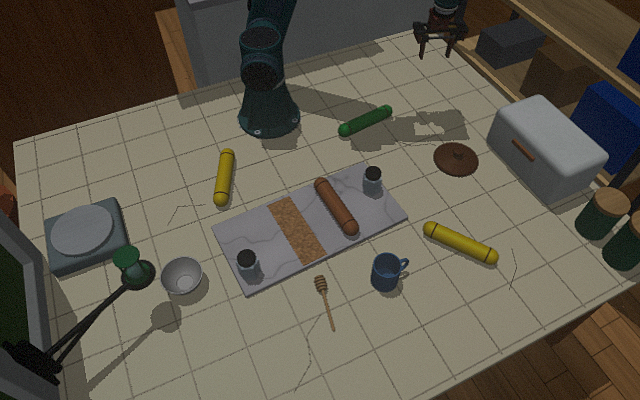

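The top view shows the pin candidates: brown at (317,192) on the slab, green at (233,288), and yellow at (235,118) and (401,277). Only the brown one is wooden and lies on the slab, with its top at z≈0.066 as expected. The strip is at (360,188), and the jars are at (273,200) and (413,162). The scene view agrees. I'll go above the slab and confirm and measure with the wrist camera.

```bash
cat >> h.py <<'E'
def quat(phi):  # tool down, tool x along world angle phi
    return [np.cos(phi/2),np.sin(phi/2),0,0]
def fit(P):
    r=cv2.minAreaRect((P[:,:2]*1000).astype(np.float32)); b=cv2.boxPoints(r)
    e=[b[1]-b[0],b[2]-b[1]]; e=max(e,key=np.linalg.norm); a=np.arctan2(e[1],e[0]); a=(a+np.pi/2)%np.pi-np.pi/2
    return np.array(r[0])/1000, a, np.sort(r[1])
def look(cam,verbose=True,strip=True):
    c=capture(cam); out={}
    for q in (("pin","strip") if strip else ("pin",)):
        for s in silhouettes(cam,q):
            P=world(c,s["region"])
            if len(P)<20: continue
            m=np.median(P,0)
            if not(.4<m[0]<.62 and -.25<m[1]<.14): continue
            if q=="pin":
                Q=P[(P[:,2]>.045)&(P[:,2]<.075)]       # upper half
                # circle-axis fit: top band
                A=np.polyfit(Q[:,0],Q[:,1],1)
                from scipy.optimize import least_squares
                f=lambda p: (np.hypot((Q[:,1]-p[0]-p[1]*(Q[:,0]-.52))*np.cos(np.arctan(p[1])),Q[:,2]-p[2])-.025)
                S=Q[np.abs(Q[:,0]-Q[:,0].mean())<.09]; Q=S
                r=least_squares(f,[np.polyval(A,.52),A[0],.041],loss="soft_l1",f_scale=.002)
                out[q]=dict(y=r.x[0],slope=r.x[1],z=r.x[2],x0=P[:,0].min(),x1=P[:,0].max(),conf=s["conf"])
            else:
                Q=P[np.abs(P[:,2]-np.median(P[:,2]))<.006]
                ctr,a,sz=fit(Q); y=ctr[1]+np.tan(a)*(.52-ctr[0])
                out[q]=dict(y=y,slope=np.tan(a),ctr=ctr.round(4),size=sz.round(0),z=np.median(Q[:,2]),conf=s["conf"])
            break
    if verbose:
        for k,v in out.items(): print(cam,k,{a:np.round(b,4) for a,b in v.items()})
    return c,out
E
python3 - <<'E'
from h import *
print(current_finger_gap())
for phi in (.06,.06-np.pi,.06+np.pi):
    for y in (.09,-.15): print(phi,y,inverse_kinematics([.52,y,.07],quat(phi)))
for phi in (.06,.06-np.pi,.06+np.pi):
    try: move_ptp([.50,-.04,.36],quat(phi)); print("moved",phi); break
    except PlanningError as e: print(e)
print(current_clock(), current_joint_pos())
c,o=look("wrist"); cv2.imwrite("pics/w1.png",c["image"]); print("cam",(-np.array(c["R"]).T@np.array(c["t"])).round(3))
look("top");look("scene")
E
```

```text
0.0878720503913302
0.06 0.09 [ 4.04464000e-02  4.48308405e-01  1.82526947e+00 -4.44089210e-16
  8.68014780e-01 -1.95536000e-02]
0.06 -0.15 [-4.08493279e-01  4.63017878e-01  1.79541009e+00 -4.44089210e-16
  8.83164682e-01 -4.68493279e-01]
-3.081592653589793 0.09 None
-3.081592653589793 -0.15 [-4.08493279e-01  4.63017878e-01  1.79541009e+00 -4.44089210e-16
  8.83164682e-01  2.67309937e+00]
3.201592653589793 0.09 None
3.201592653589793 -0.15 [-4.08493279e-01  4.63017878e-01  1.79541009e+00 -4.44089210e-16
  8.83164682e-01  2.67309937e+00]
moved 0.06
2.975 [-2.16481257e-01  1.13308278e-01  1.50463787e+00  2.55100425e-04
  1.52396728e+00 -2.77606099e-01]
wrist pin {'y': np.float64(0.0272), 'slope': np.float64(0.0509), 'z': np.float64(0.0406), 'x0': np.float64(0.3838), 'x1': np.float64(0.638), 'conf': np.float64(0.61)}
wrist strip {'y': np.float64(-0.116), 'slope': np.float32(0.0618), 'ctr': array([ 0.5235, -0.1158]), 'size': array([ 83., 253.]), 'z': np.float64(0.0166), 'conf': np.float64(0.7)}
cam [0.496 0.026 0.522]
top pin {'y': np.float64(0.0304), 'slope': np.float64(0.0518), 'z': np.float64(0.041), 'x0': np.float64(0.3912), 'x1': np.float64(0.5944), 'conf': np.float64(0.81)}
top strip {'y': np.float64(-0.1139), 'slope': np.float32(0.0438), 'ctr': array([ 0.4853, -0.1154]), 'size': array([ 80., 176.]), 'z': np.float64(0.0173), 'conf': np.float64(0.78)}
scene pin {'y': np.float64(0.0287), 'slope': np.float64(0.0551), 'z': np.float64(0.042), 'x0': np.float64(0.3967), 'x1': np.float64(0.6297), 'conf': np.float64(0.56)}
scene strip {'y': np.float64(-0.1135), 'slope': np.float32(0.0653), 'ctr': array([ 0.5222, -0.1134]), 'size': array([ 81., 253.]), 'z': np.float64(0.0178), 'conf': np.float64(0.89)}
```

View pics/w1.png

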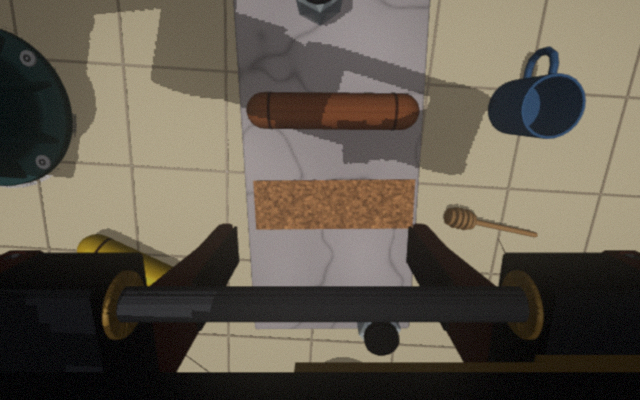

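The wrist view shows a brown wooden pin with dark end grooves at (333,110) and the cork strip at (334,204), so this is the pin meant. It needs to travel about 143 mm toward -y. I'll start with a test stroke, dragging its top with both open fingertips.

```bash
cat >> h.py <<'E'
def stroke(y,slope,d,x=.515,back=.006,rate=.07,contact=3.,lift=.015):
    """pin axis passes (.52,y) with slope; drag its top so its centre moves d toward -y"""
    phi=np.arctan(slope); n=np.array([np.sin(phi),-np.cos(phi)])
    p=np.array([x,y+slope*(x-.52)])-n*back; q=quat(phi)
    servo_line([*p,.078],q,rate=.12)
    hit=servo_line([*p,.060],rate=.02,contact_N=contact)
    z=current_position()[2]; f0=np.array(current_force())
    e=p+n*2*d
    servo_line([*e,z-.0003],rate=rate)
    f1=np.array(current_force())
    servo_line([*(e+n*.004),z+lift],rate=.1)
    print("hit",hit,"z",round(z,4),"f0",f0.round(1),"f1",f1.round(1),"t",current_clock())
E
python3 - <<'E'
from h import *
move_ptp([.515,.035,.10],quat(.051))
stroke(.0285,.051,.010)
c,o=look("wrist",strip=True); cv2.imwrite("pics/w2.png",c["image"])
look("top");look("scene")
E
```

```text
hit True z 0.0661 f0 [-0.8  0.3  5.7] f1 [-1.4 -0.5  7.3] t 6.175
wrist pin {'y': np.float64(0.0168), 'slope': np.float64(0.0511), 'z': np.float64(0.0406), 'x0': np.float64(0.3836), 'x1': np.float64(0.6264), 'conf': np.float64(0.76)}
wrist strip {'y': np.float64(-0.1055), 'slope': np.float32(0.0516), 'ctr': array([ 0.5191, -0.1055]), 'size': array([ 47., 228.]), 'z': np.float64(0.0166), 'conf': np.float64(0.88)}
top pin {'y': np.float64(0.0652), 'slope': np.float64(-2.7092), 'z': np.float64(0.0619), 'x0': np.float64(0.3388), 'x1': np.float64(0.6706), 'conf': np.float64(0.41)}
top strip {'y': np.float64(-0.1138), 'slope': np.float32(0.0609), 'ctr': array([ 0.5221, -0.1136]), 'size': array([ 82., 251.]), 'z': np.float64(0.0171), 'conf': np.float64(0.94)}
scene pin {'y': np.float64(0.0185), 'slope': np.float64(0.0588), 'z': np.float64(0.0413), 'x0': np.float64(0.3978), 'x1': np.float64(0.6308), 'conf': np.float64(0.63)}
scene strip {'y': np.float64(-0.1126), 'slope': np.float32(0.0747), 'ctr': array([ 0.5199, -0.1126]), 'size': array([ 82., 255.]), 'z': np.float64(0.0178), 'conf': np.float64(0.91)}
```

View pics/w2.png

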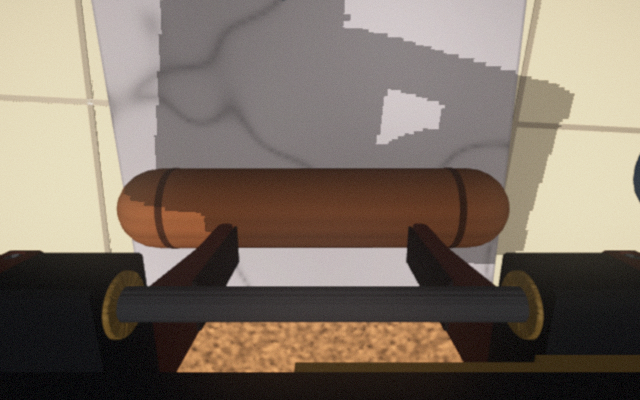

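The stroke worked: the pin rolled 10.4 mm, its slope is unchanged at 0.051, and the load was about 7 N. In the picture it lies at (315,208) with the fingers ahead of it. I'll go on with longer strokes, re-measuring after each and steering slightly to match the strip's yaw.

```bash
python3 - <<'E'
import re
s=open("h.py").read()
s=s.replace("contact=3.,lift=.015)","contact=3.,lift=.015,dphi=0.)").replace("servo_line([*e,z-.0003],rate=rate)","servo_line([*e,z-.0003],quat(phi+dphi),rate=rate)")
open("h.py","w").write(s)
E
python3 - <<'E'
from h import *
y,s=.0175,.051
for i in range(5):
    stroke(y,s,.015,back=.0075,dphi=.008 if i in(1,3) else 0)
    c,o=look("wrist",strip=False)
    if "pin" not in o or abs(o["pin"]["y"]-(y-.015))>.008 or abs(o["pin"]["slope"]-.058)>.02: print("stop"); break
    y,s=o["pin"]["y"]+.0007,o["pin"]["slope"]
look("scene")
E
```

```text
hit True z 0.0661 f0 [-1.3  0.9  6.2] f1 [-1.1 -0.1  7. ] t 8.4083
wrist pin {'y': np.float64(0.0016), 'slope': np.float64(0.0511), 'z': np.float64(0.0406), 'x0': np.float64(0.3883), 'x1': np.float64(0.6396), 'conf': np.float64(0.59)}
hit True z 0.0661 f0 [-1.3  0.4  6.1] f1 [-1.   0.3  5.9] t 10.325
wrist pin {'y': np.float64(-0.0136), 'slope': np.float64(0.051), 'z': np.float64(0.0406), 'x0': np.float64(0.3625), 'x1': np.float64(0.6328), 'conf': np.float64(0.84)}
hit True z 0.0661 f0 [-0.7 -0.2  7. ] f1 [-0.9 -0.3  6.6] t 12.2417
wrist pin {'y': np.float64(-0.0288), 'slope': np.float64(0.0509), 'z': np.float64(0.0406), 'x0': np.float64(0.3961), 'x1': np.float64(0.6431), 'conf': np.float64(0.87)}
hit True z 0.0661 f0 [-0.4 -0.3  7.1] f1 [-1.4 -0.6  6.1] t 14.1583
wrist pin {'y': np.float64(-0.0439), 'slope': np.float64(0.0511), 'z': np.float64(0.0406), 'x0': np.float64(0.3872), 'x1': np.float64(0.6432), 'conf': np.float64(0.64)}
hit True z 0.0661 f0 [-0.8  0.3  6.8] f1 [-1.7 -1.1  5.6] t 16.075
wrist pin {'y': np.float64(-0.0591), 'slope': np.float64(0.0511), 'z': np.float64(0.0406), 'x0': np.float64(0.3648), 'x1': np.float64(0.6486), 'conf': np.float64(0.71)}
scene strip {'y': np.float64(-0.1151), 'slope': np.float32(0.0786), 'ctr': array([ 0.5248, -0.1148]), 'size': array([ 81., 252.]), 'z': np.float64(0.0178), 'conf': np.float64(0.9)}
```

```bash
python3 - <<'E'
from h import *
y,s=-.0584,.051
for i in range(3):
    stroke(y,s,.015,back=.0075)
    c,o=look("wrist",strip=False)
    if "pin" not in o or abs(o["pin"]["y"]-(y-.015))>.008: print("stop"); break
    y,s=o["pin"]["y"]+.0007,o["pin"]["slope"]
p=current_position(); move_ptp([.515,-.16,.30],quat(.051))
c,o=look("wrist"); cv2.imwrite("pics/w3.png",c["image"])
look("scene"); print(current_clock())
E
```

```text
hit True z 0.0661 f0 [-0.4 -0.1  6.2] f1 [-1.5 -0.1  7.2] t 18.1417
wrist pin {'y': np.float64(-0.0743), 'slope': np.float64(0.0511), 'z': np.float64(0.0406), 'x0': np.float64(0.3646), 'x1': np.float64(0.6655), 'conf': np.float64(0.73)}
hit True z 0.0661 f0 [-1.2  0.1  7. ] f1 [-1.6 -0.2  5.7] t 20.0667
wrist pin {'y': np.float64(-0.0895), 'slope': np.float64(0.0511), 'z': np.float64(0.0406), 'x0': np.float64(0.3699), 'x1': np.float64(0.6322), 'conf': np.float64(0.64)}
hit True z 0.0661 f0 [-0.   0.   6.5] f1 [-0.2  0.1  7.8] t 21.9917
wrist pin {'y': np.float64(-0.1047), 'slope': np.float64(0.0511), 'z': np.float64(0.0406), 'x0': np.float64(0.3689), 'x1': np.float64(0.6509), 'conf': np.float64(0.57)}
wrist pin {'y': np.float64(-0.1046), 'slope': np.float64(0.0511), 'z': np.float64(0.0406), 'x0': np.float64(0.3883), 'x1': np.float64(0.6439), 'conf': np.float64(0.71)}
wrist strip {'y': np.float64(-0.1157), 'slope': np.float32(0.0676), 'ctr': array([ 0.5227, -0.1155]), 'size': array([ 80., 250.]), 'z': np.float64(0.0167), 'conf': np.float64(0.66)}
scene pin {'y': np.float64(-0.1026), 'slope': np.float64(0.0489), 'z': np.float64(0.0417), 'x0': np.float64(0.409), 'x1': np.float64(0.6378), 'conf': np.float64(0.58)}
scene strip {'y': np.float64(-0.1149), 'slope': np.float32(0.0745), 'ctr': array([ 0.5227, -0.1147]), 'size': array([ 81., 248.]), 'z': np.float64(0.0176), 'conf': np.float64(0.88)}
23.2833
```

View pics/w3.png

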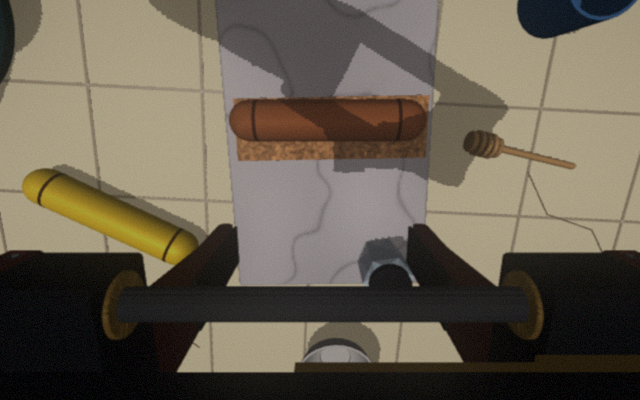

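The pin at (328,120) lies on the cork about 11 to 12 mm short of its middle line. One last stroke should do it.

```bash
python3 - <<'E'
from h import *
move_ptp([.515,-.098,.10],quat(.051))
stroke(-.104,.051,.0113,back=.006,rate=.05)
move_ptp([.515,-.16,.30],quat(.051))
c,o=look("wrist"); cv2.imwrite("pics/w4.png",c["image"])
look("scene"); look("wrist")
c=capture("scene"); cv2.imwrite("pics/s4.png",c["image"])
for s in silhouettes("scene","jar_a")[:2]: print(s["conf"],s["xy"])
print(current_clock())
E
```

```text
hit True z 0.0661 f0 [-1.2 -0.9  5.7] f1 [-1.3 -0.9  6.4] t 26.0083
wrist pin {'y': np.float64(-0.1161), 'slope': np.float64(0.0511), 'z': np.float64(0.0406), 'x0': np.float64(0.3907), 'x1': np.float64(0.646), 'conf': np.float64(0.96)}
wrist strip {'y': np.float64(-0.1158), 'slope': np.float32(0.0679), 'ctr': array([ 0.5231, -0.1156]), 'size': array([ 80., 252.]), 'z': np.float64(0.0167), 'conf': np.float64(0.59)}
scene pin {'y': np.float64(-0.1144), 'slope': np.float64(0.0534), 'z': np.float64(0.0417), 'x0': np.float64(0.4076), 'x1': np.float64(0.6363), 'conf': np.float64(0.72)}
scene strip {'y': np.float64(-0.1135), 'slope': np.float32(0.0638), 'ctr': array([ 0.5224, -0.1133]), 'size': array([ 83., 250.]), 'z': np.float64(0.0177), 'conf': np.float64(0.87)}
wrist pin {'y': np.float64(-0.1161), 'slope': np.float64(0.0509), 'z': np.float64(0.0406), 'x0': np.float64(0.3986), 'x1': np.float64(0.6357), 'conf': np.float64(0.96)}
wrist strip {'y': np.float64(-0.1161), 'slope': np.float32(0.0676), 'ctr': array([ 0.5231, -0.1159]), 'size': array([ 82., 252.]), 'z': np.float64(0.0166), 'conf': np.float64(0.69)}
0.76 [372.1, 180.6]
0.73 [249.5, 262.1]
27.45
```

View pics/w4.png

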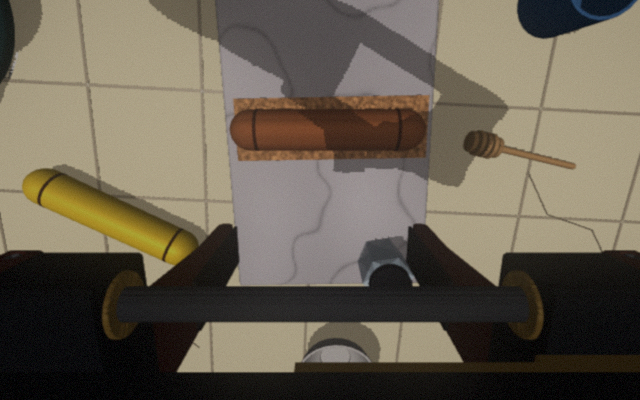

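The pin at (328,130) lies along the middle of the cork strip with even margins, it is still, and the jars haven't moved. The gripper is clear, so I'm handing in.

```bash
python3 -c "from bench import *; close_job()"
```

```text
the job is handed in; nothing more can be done
```

The wooden pin now lies still along the middle of the cork strip, and I handed the job in at about 27.5 s. I rolled it there in ten short drags across its top with the two open fingertips. It was never gripped, lifted or pushed from below its middle, and the load at the fingertips stayed under about 8 N.

- **Position:** two wrist-camera looks put the pin's axis within 0.3 mm of the strip's middle line, and the scene camera put it within about 1 mm. The pin did not move between the looks.
- **Jars and the rest:** both jars show at their original places in the scene camera, within a few pixels. I did not measure the other items again, but the arm worked only above the slab.
- **Angle:** a difference of about 0.6 to 1° remains between the pin and the strip. I tried to turn the pin slightly in two of the drags and it had no effect, so I left it.
- **Camera disagreements:** the cameras differed by about 2 mm in absolute position, so I compared pin and strip within the same camera. One top-camera reading of the pin, taken after the first drag, was wrong, and I ignored it.

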